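# Fill a jar through the sprung hopper gate and keep the gate held open

### The job

Fill the narrow jar with the brass clasp balls: with the hopper's gate still shut, tip all six from the tray into the steel hopper of the filling stand and set the empty tray back on the counter, upright. Then press the stand's red thumb lever all the way down, so that the balls run through into the jar, and finish while still holding it fully down with your fingers, pressing with less than 25 N, so that I can check that nothing has stuck. Leave the things lying around where they are.

Things in the scene. Friction and masses are not known exactly. Their poses are not given: they have to be found in the camera images.
- tray: loose aluminium pouring tray, 60 mm wide (y), 111 long (x -66 to +45), 0.11 kg; origin on its underside. Flat 3 mm floor from x -20 to +45 with walls 42 high, 3 thick at sides and back; from x -20 a ramp rises 18 degrees to the open lip, 18 high at x -66, first turned roughly to the robot. Grip across the width at x -15 to +35. Tipped lip-down, balls roll out from 25 degrees, all by 40.
- ball1: solid brass ball 14 mm across, 12 g, with a small dark drilled hole; origin at its centre. Starts loose in the tray.
- ball2: solid brass ball 14 mm across, 12 g, with a small dark drilled hole; origin at its centre. Starts loose in the tray.
- ball3: solid brass ball 14 mm across, 12 g, with a small dark drilled hole; origin at its centre. Starts loose in the tray.
- ball4: solid brass ball 14 mm across, 12 g, with a small dark drilled hole; origin at its centre. Starts loose in the tray.
- ball5: solid brass ball 14 mm across, 12 g, with a small dark drilled hole; origin at its centre. Starts loose in the tray.
- ball6: solid brass ball 14 mm across, 12 g, with a small dark drilled hole; origin at its centre. Starts loose in the tray.
- stand: filling stand, fixed to the counter. Green base plate, 12 mm high, from -65 to +105 (x) and -85 to +65 mm (y); post at x = +76 mm; green bracket 106 to 116 mm up; steel hopper on top. Origin: on the counter, on the common upright axis of hopper and jar. The lever sticks out toward the stand's -y.
- hopper_mouth (a point): centre of the hopper's round mouth, 177 mm above the counter; axes as the stand's. Mouth 130 mm across inside; the cone narrows over 58 mm to a neck 34 mm wide inside that ends 83 mm below the mouth, closed there by a sliding shutter that the lever moves.
- jar: clear plastic jar, 53 mm across, 47 mm inside, 70 mm high, floor 4 mm thick, open at the top, standing loose in a 10 mm high black ring on the stand's base under the neck. Origin: centre of its underside.
- gate_lever (a joint): angle of the sprung thumb lever, rad: 0 released (gate shut, lever 0.3 above level), 0.60 all the way down on its stop (gate open, lever 0.3 below level). Pivot axis: along the stand's x, 80 mm toward the stand's -y from its origin and 150 mm up; pad 90 mm from it. Balls pass from about 0.3. About 3 N on the pad starts it, 7 N holds it down; it springs back when let go.
- pad_top (a point): middle of the upper face of the round red thumb pad (31 mm across, 17 thick) at the lever's outer end, the point to press from above: 187 mm above the counter when released, about 133 mm when fully down, and 163 (released) to 169 mm from the stand's axis toward the stand's -y.
- case_orange: orange stitched leather case lying flat, 75 x 150 x 14 mm, bystander; origin under its centre
- wax_tin: round yellow wax tin, 62 mm across, 25 mm high, bystander; origin under its centre
- spool_red: red thread spool standing, 40 mm across, 60 mm high, bystander; origin under its centre
Mind the look-alikes: they are no part of the job. What is shaped like the tray but blue or turquoise is not meant.

How it is judged:
On the way, in this order (a step that is already met when the one before it is completed fails the run):
1. all six balls lie in the hopper, the gate still shut (horizontal distance between each of ball1, ball2, ball3, ball4, ball5, ball6 and hopper_mouth below 0.062 m and z of ball1 in the frame of hopper_mouth between -0.09 and 0 m and z of ball2 in the frame of hopper_mouth between -0.09 and 0 m and z of ball3 in the frame of hopper_mouth between -0.09 and 0 m and z of ball4 in the frame of hopper_mouth between -0.09 and 0 m and z of ball5 in the frame of hopper_mouth between -0.09 and 0 m and z of ball6 in the frame of hopper_mouth between -0.09 and 0 m and value of joint gate_lever below 0.1 rad), for 0.2 s.
2. the empty tray stands upright on the counter, let go, while the gate is still shut (height (world z) of tray between -0.006 and 0.006 m and angle between tray's own z axis and vertical below 0.08 rad and linear speed of tray below 0.02 m/s and contact force between tray and the arm below 0.2 N and contact force between tray and the fingers below 0.2 N and value of joint gate_lever below 0.1 rad), for 0.2 s.
At the end, for the whole second after the job is handed in: all six balls are inside the jar, the jar upright in its ring; the tray stands upright on the counter, let go; the lever is held at 0.52 rad or more of its 0.60 by the fingers, pressing on the lever with 2 to 25 N; this lasts through the last second (horizontal distance between each of ball1, ball2, ball3, ball4, ball5, ball6 and jar below 0.024 m and z of ball1 in the frame of jar between 0.005 and 0.068 m and z of ball2 in the frame of jar between 0.005 and 0.068 m and z of ball3 in the frame of jar between 0.005 and 0.068 m and z of ball4 in the frame of jar between 0.005 and 0.068 m and z of ball5 in the frame of jar between 0.005 and 0.068 m and z of ball6 in the frame of jar between 0.005 and 0.068 m and horizontal distance between jar and stand below 0.006 m and angle between each of jar, tray's own z axis and vertical below 0.08 rad and height (world z) of tray between -0.006 and 0.006 m and linear speed of tray below 0.02 m/s and contact force between tray and the arm below 0.2 N and contact force between tray and the fingers below 0.2 N and value of joint gate_lever above 0.52 rad and contact force between the fingers and gate_lever between 2 and 25 N); the arm keeps its last pose, push and grip.
It fails at once if the case orange is moved more than 3 cm (distance of case_orange from where it was at the start of the episode above 0.03 m).
It fails at once if the wax tin is moved more than 3 cm (distance of wax_tin from where it was at the start of the episode above 0.03 m).
It fails at once if the spool red is moved more than 3 cm (distance of spool_red from where it was at the start of the episode above 0.03 m).
It also fails if it takes over 58 s, if anything falls off the work surface, if the arm or the gripper's body presses on something with over 40 N, if the wrist force passes 120 N, or if a joint passes its speed limit or range.

### The arm

A 6-joint arm with a two-finger parallel gripper is mounted at the origin on a cart in front of the work surface, level with it; the furniture and walls round the work are solid. World frame = base frame: x ahead of the robot, y to its left, z up, the work surface at z = 0. Lengths are in m, angles in rad, forces in N, time in s.
With the tool pointing down it reaches from about 0.25 to 0.775 m from the base axis. Payload 8.9 kg.
Tool frame: the origin (TCP) lies at the very end of the fingers, on their centre line; the grasp point (between the pads) lies 19 mm behind it (ctrl.hold_point_z is the distance from the TCP to the grasp point, in m); y points along the fingers, x is the direction in which the jaws open and shut, and the axes are right-handed (so a half turn about y gives the same grasp; the last joint's range is limited). The gripper opens to 85 mm and grips with 20 to 120 N. Pads are 22 mm wide; open, the fingers measure 114 mm over their backs; the gripper's body (76 mm by 85 mm) begins 54 mm behind the grasp point. The pads swing forward as they close: fully open they stand 13 mm farther back than shut.
Start: joints at [1.068, 0.291, -0.153, 1.127, 0, 1.431], TCP at [0.187, 0.491, 0.231] pointing down, gripper open.
Joint ranges: [-2.52, 2.52], [-0.91, 1.74], [-1.3, 1.37], [-1.96, 2.02], [-1.52, 1.47], [-3.14, 3.14]. Speed limits (rad/s): [2.22, 2.22, 2.79, 3.14, 3.14, 3.14].

### API

Orientations are given as a unit quaternion [x, y, z, w].
In Python, from bench import ctrl gives the robot as it stands.
- The arm moves only by the tool arm_command, never from a script. Its argument "series" is a list that holds one entry, the list of rows, each a list of 7 numbers: the shift along the tool's x, y, z in units of 60 mm (1.0 is 60 mm), then the turn, a rotation vector about the tool's x, y, z in units of 6 degrees (1.0 is 6 degrees), then the gripper command: -1 is shut, 1 is fully open, values between are in proportion. A call has 1 to 5 rows; each row shifts and turns the pose as measured when the row begins, along the tool's axes as they then stand; what a row does not reach is not made up. A row lasts 1/8 s, in which the tool goes at most 62.5 mm and 10.7 degrees, less where a joint would pass 70% of its speed; a pose out of reach is approached as far as the arm can. A call is refused whole if a number of a shift passes 1 or a number of a turn 1, either way. A call with a gripper value outside its range is refused whole. The fingers move at their own pace and stop on an object; the grip force is fixed at half the most. Time passes only in rows, so rows that do not move let the fingers close. It gives the time, the measured TCP pose, the force and the opening at its end, in the units of the state.
- ctrl.state(): the state, without advancing time (a new reading comes with each control period).
- ctrl.capture(name): name is "scene" or "top" or "wrist"; returns the picture (420x560x3 uint8, red, green, blue); there is no depth.
- ctrl.camera_params(name): a dict with "fov_y" (degrees; the focal length in pixels is half the picture's height over the tangent of half this angle, whatever the lens; pixels are square), "cx", "cy" (the principal point, pixels), "dist" ([k1, k2, p1, p2, k3] as OpenCV has them; the pictures are not rectified), "world_from_camera" (4x4, takes a point from camera to world coordinates). Camera axes: x right, y up, looking along -z (the intrinsics and any distortion apply to the point x, -y, -z); pixel columns grow to the right and rows downward; lengths in m; the calibration is good to about 2 mm. A picture is of the moment at which its call begins: read the wrist's pose just before it. camera_params takes no time and is no camera call; for the wrist camera it gives the pose at the moment of the call.
- ctrl.finish_job(): hands the job in, once; it reports no verdict.
Trained networks look in the newest picture that a camera, given by its name, has taken for a name from the list of things; names that differ only in an ending like _2 or _b are one class to them, and where a whole thing is asked for, a point or a joint stands for the part that bears it (a point fixed in the world has none). Each returns a list of dicts, best first, with "conf" (0 to 1); they miss things now and then, are a little off and sometimes report something else, mostly with a low value. They report only what shows in the picture. A call takes as long as a camera call. They do not tell look-alikes from the thing itself.
- ctrl.recognise(camera, query): "rect" ([left, top, right, bottom] as shares, 0 to 1, of the picture: columns of its width, rows of its height, round what is visible of it).
- ctrl.cut_out(camera, query): "pixels" (420x560 bool, what is visible of it) and "rect" ([left, top, right, bottom] as shares, 0 to 1, of the picture: columns of its width, rows of its height, round what is visible of it).
- ctrl.pinpoint(camera, query): "xy" ([column, row] as shares, 0 to 1, of the picture: columns of its width, rows of its height: a listed point, or the origin of a listed thing).
The state is a dict: "clock": time; "joints": joint angles; "qvel": joint speeds; "joint_efforts": joint torques, N m; "ee_pos": TCP position; "orientation": TCP orientation; "force": force on the tool from outside, world axes, zero at the start; "ft_torque": the same for the moment, N m; "finger_gap": finger opening in m.
Only numpy, scipy, OpenCV 4.12 (cv2) and the standard library are available. Lean on these libraries where they do the work, as an engineer would, in place of code of your own. Each camera call takes 0.05 s, during which the arm holds its last target.

## Working session

There is one attempt and no reset: what is moved stays moved. The work goes in short steps, Python scripts to look and compute and a tool call to move; the robot and the scene stay as the last step left them, time stands still between calls to the robot, and variables do not carry over. Pictures are saved under pics/ and viewed, and the job is handed in when it is done.

Besides the shell and the picture viewer there is one more tool, called after "Emit:" as name(argument=value, ...), one argument or row to a line, values as JSON. arm_command: Moves the arm, as the interface text tells. Its arguments: {"type":"object","properties":{"series":{"type":"array","items":{"type":"array","items":{"type":"array","items":{"type":"number"}}}}},"required":["series"]}

```bash
ls; mkdir -p pics
python3 - <<'E'
from bench import ctrl
import cv2,json
s=ctrl.state();print(s)
for n in ["scene","top","wrist"]:
    im=ctrl.capture(n);cv2.imwrite(f"pics/a_{n}.png",im[:,:,::-1])
    p=ctrl.camera_params(n);print(n,p)
E
```

```text
pics
{'clock': 0.0, 'joints': array([ 1.06770147e+00,  2.91269060e-01, -1.54174691e-01,  1.12667443e+00,
        2.50891771e-05,  1.43147026e+00]), 'qvel': array([-2.19340780e-03, -6.97029598e-05, -5.84434704e-04, -1.80997910e-04,
       -1.43162541e-03, -5.94528537e-04]), 'joint_efforts': array([ 4.57717260e-04, -5.37143254e+01,  3.31373298e+01,  1.59940613e-02,
       -1.16275810e-04,  4.90013491e-06]), 'ee_pos': array([0.18657565, 0.49024439, 0.23072008]), 'orientation': array([ 0.58239507,  0.40088873, -0.40173246, -0.58199247]), 'force': array([0.62445184, 0.15956273, 0.37781639]), 'ft_torque': array([ 0.01478195, -0.03493356, -0.02040076]), 'finger_gap': 0.08540930413308694}
scene {'fov_y': 53.13450430564746, 'cx': 283.99181221214354, 'cy': 218.7730922892875, 'dist': array([0.03584269, 0.        , 0.        , 0.        , 0.        ]), 'world_from_camera': array([[-0.87089134,  0.28882222, -0.39765562,  0.03475379],
       [-0.49141217, -0.52472385,  0.69511075,  0.88342382],
       [-0.00789596,  0.80077875,  0.59890821,  0.8314138 ],
       [ 0.        ,  0.        ,  0.      
[... 280 characters left out ...]
99958159,  0.02732526,  0.009486  ,  0.11079694],
       [ 0.01459172,  0.19320479,  0.98104994,  1.33383834],
       [ 0.        ,  0.        ,  0.        ,  1.        ]])}
wrist {'fov_y': 60.03354637016098, 'cx': 275.43373019096424, 'cy': 201.67034080228697, 'dist': array([-0.0235446,  0.       ,  0.       ,  0.       ,  0.       ]), 'world_from_camera': array([[ 3.55697403e-01, -8.90104692e-01, -2.84943843e-01,
         1.14030648e-01],
       [ 9.34600895e-01,  3.38998859e-01,  1.07707666e-01,
         5.17755076e-01],
       [ 7.24539194e-04, -3.04620108e-01,  9.52473656e-01,
         3.73746986e-01],
       [ 0.00000000e+00,  0.00000000e+00,  0.00000000e+00,
         1.00000000e+00]])}
```

View pics/a_scene.png

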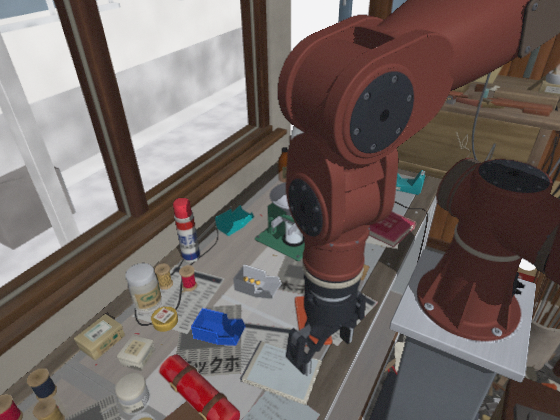

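View pics/a_top.png

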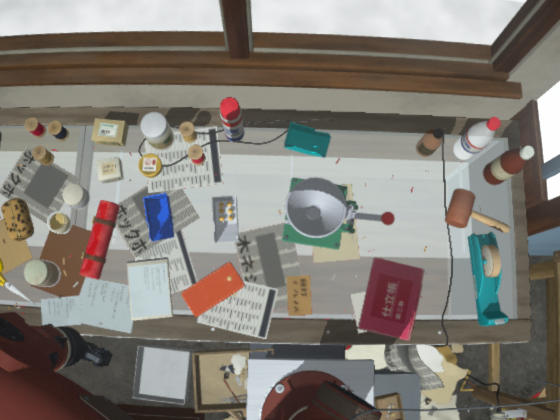

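```bash
cat > h.py <<'E'
from bench import ctrl
import numpy as np, cv2
from scipy.spatial.transform import Rotation as R
def K(p):
    f=210/np.tan(np.radians(p['fov_y'])/2)
    return np.array([[f,0,p['cx']],[0,f,p['cy']],[0,0,1.]])
F=np.diag([1,-1,-1.])
def proj(cam,P,p=None):
    p=p or ctrl.camera_params(cam);T=p['world_from_camera']
    Rc=F@T[:3,:3].T; t=-Rc@T[:3,3]
    return cv2.projectPoints(np.atleast_2d(np.array(P,float)),cv2.Rodrigues(Rc)[0],t,K(p),np.array(p['dist']))[0][:,0]
def ray(cam,uv,p=None):
    p=p or ctrl.camera_params(cam);T=p['world_from_camera']
    q=cv2.undistortPoints(np.array(uv,float).reshape(-1,1,2),K(p),np.array(p['dist']))[:,0]
    d=np.c_[q,np.ones(len(q))]@F.T@T[:3,:3].T
    return T[:3,3],d
def atz(cam,uv,z,p=None):
    o,d=ray(cam,uv,p); z=np.broadcast_to(np.asarray(z,float),len(d))
    return o+d*((z-o[2])/d[:,2])[:,None]
def tri(obs):
    A=np.zeros((3,3));b=np.zeros(3)
    for cam,uv in obs:
        o,d=ray(cam,[uv]);d=d[0]/np.linalg.norm(d[0]);M=np.eye(3)-np.outer(d,d);A+=M;b+=M@o
    return np.linalg.solve(A,b)
E
python3 - <<'E'
from h import *
s=ctrl.state();print(R.from_quat(s['orientation']).as_matrix().round(3))
for cam in ["scene","top"]:
    for q in ["tray","stand","hopper_mouth","jar","pad_top","case_orange","wax_tin","spool_red"]:
        for m in ctrl.pinpoint(cam,q): print(cam,q,round(m['conf'],2),(np.array(m['xy'])*[560,420]).round(1))
E
```

```text
[[ 0.356 -0.    -0.935]
 [ 0.935 -0.001  0.356]
 [-0.001 -1.     0.   ]]
scene tray 0.93 [234.1 225.6]
scene tray 0.86 [219.1 334.7]
scene stand 0.96 [291.2 242. ]
scene hopper_mouth 0.86 [294.2 191.7]
scene jar 0.6 [290.8 236.8]
scene pad_top 0.26 [254.2 288.1]
scene case_orange 0.56 [312.3 319.3]
scene wax_tin 0.79 [164.  321.7]
scene spool_red 0.52 [189.7 286.7]
scene spool_red 0.32 [258.4 276.6]
top tray 0.95 [226.7 216.1]
top tray 0.89 [305.7 145.3]
top tray 0.81 [163.9 212.7]
top stand 0.85 [307.4 220.4]
top hopper_mouth 0.62 [313.  205.3]
top hopper_mouth 0.43 [223.9 214.6]
top pad_top 0.64 [388.6 214. ]
top case_orange 0.58 [210.1 290. ]
top wax_tin 0.86 [148.2 167.9]
top wax_tin 0.72 [220.4 203.5]
top wax_tin 0.22 [307.5 219.9]
top spool_red 0.57 [198.8 162.1]
```

Run:
```python
from h import *
im=cv2.imread("pics/a_top.png")
cv2.imwrite("pics/b1.png",cv2.resize(im[170:270,170:310],None,fx=5.5,fy=5.5,interpolation=cv2.INTER_CUBIC))
cv2.imwrite("pics/b2.png",cv2.resize(im[160:260,260:400],None,fx=5.5,fy=5.5,interpolation=cv2.INTER_CUBIC))
for q,uv,z in [("tray",(226.7,216.1),0),("stand",(307.4,220.4),0),("hop",(313,205.3),.177),("pad",(388.6,214),.187),("case",(210,290),0),("tin",(148.2,167.9),0),("spool",(198.8,162.1),0)]:
    print(q,atz("top",[uv],z).round(4))
print("scene")
for q,uv,z in [("tray?",(250,280),0),("stand",(291.2,242),0),("hop",(294.2,191.7),.177),("jar",(290.8,236.8),.012)]:
    print(q,atz("scene",[uv],z).round(4))
print(proj("scene",[[.5,.2,0]]))
```

```text
tray [[0.5074 0.2254 0.    ]]
stand [[0.5019 0.016  0.    ]]
hop [[0.506  0.0164 0.177 ]]
pad [[ 0.4887 -0.1545  0.187 ]]
case [[0.3158 0.2602 0.    ]]
tin [[0.6318 0.4413 0.    ]]
spool [[0.6509 0.3062 0.    ]]
scene
tray? [[0.5302 0.2101 0.    ]]
stand [[0.5087 0.0117 0.    ]]
hop [[ 0.507  -0.0021  0.177 ]]
jar [[0.5149 0.003  0.012 ]]
[[261.20671006 281.49572015]]
```

View pics/b1.png

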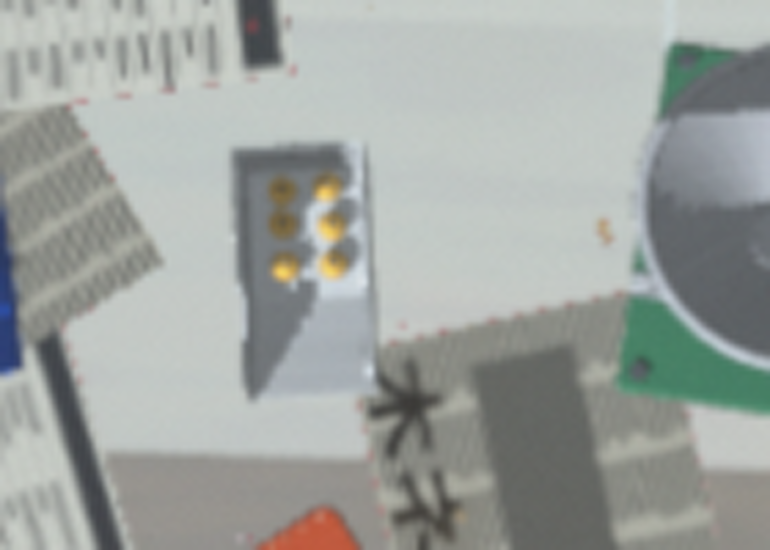

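View pics/b2.png

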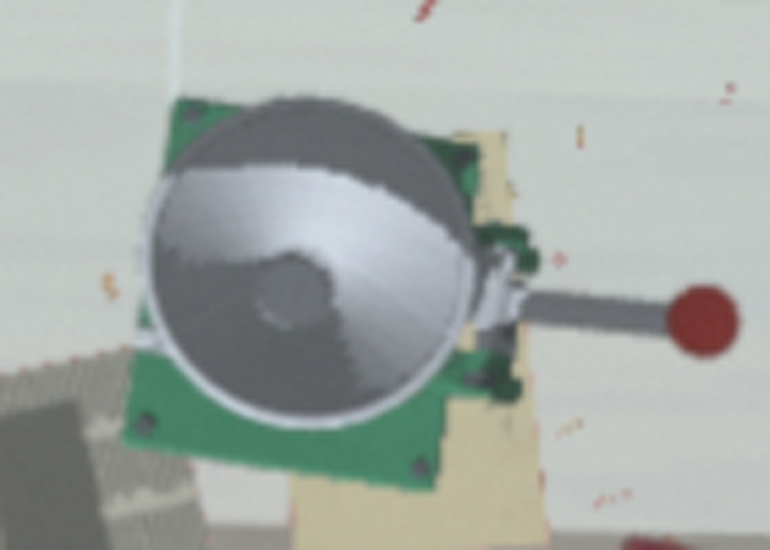

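View pics/a_wrist.png

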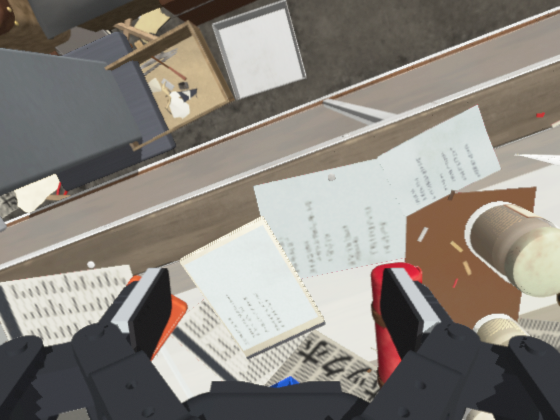

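```bash
cat >> h.py <<'E'
def toolR(yaw,tilt=0):
    # yaw: world angle of tool x minus 90deg; tilt: rotation about tool x (lip-down positive), degrees
    B=np.array([[0,0,-1],[1,0,0],[0,-1,0.]])  # x->+y, y->-z, z->-x
    return R.from_euler('z',yaw,degrees=True)*R.from_matrix(B)*R.from_euler('x',tilt,degrees=True)
def plan(target,Rt,n,s=None,g=1,verbose=True):
    s=s or ctrl.state(); p=np.array(s['ee_pos']);r=R.from_quat(s['orientation'])
    dv=(r.inv()*Rt).as_rotvec(); step=(np.array(target)-p)/n
    rows=[]
    for i in range(n):
        ri=r*R.from_rotvec(dv*i/n)
        sh=ri.inv().apply(step)/.06; tu=np.degrees(dv/n)/6
        rows.append([round(float(x),2) for x in [*sh,*tu,g]])
    rr=lambda a: np.round(a,4)
    print("t",round(s['clock'],2),"pos",rr(p),"left",rr(np.array(target)-p),"ang",rr(np.degrees(dv)),"gap",round(s['finger_gap'],4),"F",rr(s['force']))
    for x in rows: print(x)
    return rows
E
python3 - <<'E'
from h import *
print(toolR(0,40).as_matrix().round(2))
plan([.467,.222,.25],toolR(0),8)
E
```

```text
[[ 0.   -0.64 -0.77]
 [ 1.    0.    0.  ]
 [ 0.   -0.77  0.64]]
t 0.95 pos [0.1868 0.4907 0.2313] left [ 0.2802 -0.2687  0.0187] ang [ 1.50000e-03 -2.08458e+01  1.70000e-03] gap 0.0855 F [ 0.2944 -0.8802  0.301 ]
[-0.32, -0.04, -0.74, 0.0, -0.43, 0.0, 1.0]
[-0.35, -0.04, -0.73, 0.0, -0.43, 0.0, 1.0]
[-0.38, -0.04, -0.71, 0.0, -0.43, 0.0, 1.0]
[-0.41, -0.04, -0.69, 0.0, -0.43, 0.0, 1.0]
[-0.44, -0.04, -0.68, 0.0, -0.43, 0.0, 1.0]
[-0.48, -0.04, -0.65, 0.0, -0.43, 0.0, 1.0]
[-0.5, -0.04, -0.63, 0.0, -0.43, 0.0, 1.0]
[-0.53, -0.04, -0.61, 0.0, -0.43, 0.0, 1.0]
```

Emit:
arm_command(
  series=[
    [[-0.32,-0.04,-0.74,0,-0.43,0,1],[-0.35,-0.04,-0.73,0,-0.43,0,1],[-0.38,-0.04,-0.71,0,-0.43,0,1],[-0.41,-0.04,-0.69,0,-0.43,0,1],[-0.44,-0.04,-0.68,0,-0.43,0,1]],
  ],
)

```text
clock: 1.58
ee_pos: [0.365, 0.3213, 0.2436]
orientation: [-0.53, -0.468, 0.467, 0.53]
force: [-0.1, 0.4, -0.4]
finger_gap: 0.0849
```

Emit:
arm_command(
  series=[
    [[-0.48,-0.04,-0.65,0,-0.43,0,1],[-0.5,-0.04,-0.63,0,-0.43,0,1],[-0.53,-0.04,-0.61,0,-0.43,0,1],[0,0,0,0,0,0,1]],
  ],
)

```text
clock: 2.08
ee_pos: [0.4766, 0.2161, 0.2514]
orientation: [0.497, 0.504, -0.502, -0.497]
force: [-1.2, -0.1, 0.1]
finger_gap: 0.0854
```

Run:
```python
from h import *
plan([.467,.222,.25],toolR(0),3)
for n in ["wrist","scene"]:
    im=ctrl.capture(n);cv2.imwrite(f"pics/c_{n}.png",im[:,:,::-1])
p=ctrl.camera_params("wrist")
for q in ["tray","stand","hopper_mouth"]:
  for m in ctrl.pinpoint("wrist",q): 
    uv=np.array(m['xy'])*[560,420]; print(q,round(m['conf'],2),uv.round(1),atz("wrist",[uv],0.177 if q[0]=='h' else 0,p).round(4))
```

```text
t 2.08 pos [0.4766 0.2161 0.2514] left [-0.0096  0.0059 -0.0014] ang [0.1659 0.6457 0.1042] gap 0.0854 F [-1.154  -0.0721  0.1134]
[0.03, 0.01, 0.05, 0.01, 0.04, 0.01, 1.0]
[0.03, 0.01, 0.05, 0.01, 0.04, 0.01, 1.0]
[0.03, 0.01, 0.05, 0.01, 0.04, 0.01, 1.0]
tray 0.95 [284.6 188.2] [[0.5073 0.2293 0.    ]]
tray 0.8 [436.7 189.5] [[0.5067 0.4018 0.    ]]
stand 0.73 [ 91.3 179.9] [[0.5002 0.0122 0.    ]]
stand 0.39 [275.8 199.8] [[0.5211 0.2196 0.    ]]
hopper_mouth 0.18 [ 87.9 179.1] [[0.4531 0.1018 0.177 ]]
```

View pics/c_wrist.png

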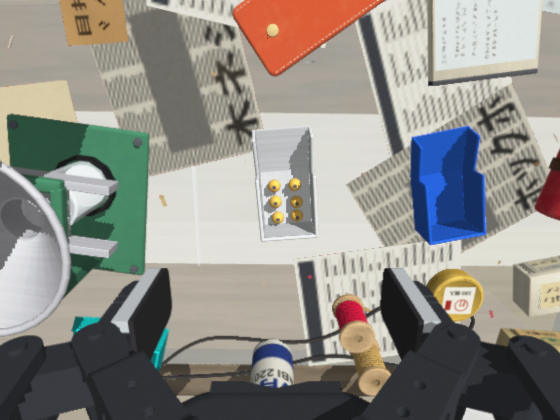

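View pics/c_scene.png

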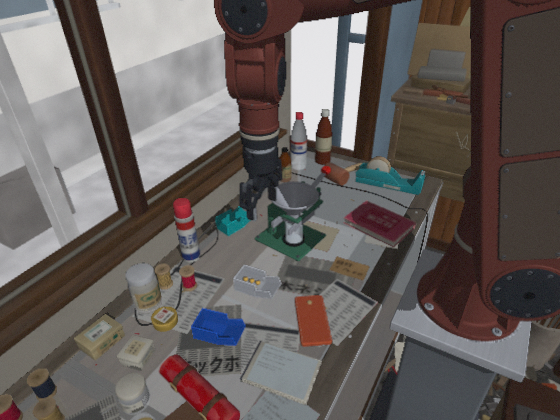

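Run:
```python
from h import *
im=cv2.imread("pics/c_wrist.png")
cv2.imwrite("pics/d1.png",cv2.resize(im[115:255,235:335],None,fx=4.2,fy=4.2,interpolation=cv2.INTER_CUBIC))
m=ctrl.cut_out("wrist","tray")[0];mm=m['pixels'].astype(np.uint8)
print(m['conf'],mm.sum(), cv2.minAreaRect(cv2.findNonZero(mm)))
```

```text
0.98 7892 ((447.3415832519531, 185.41583251953125), (115.32481384277344, 76.61786651611328), 84.2894058227539)
```

View pics/d1.png

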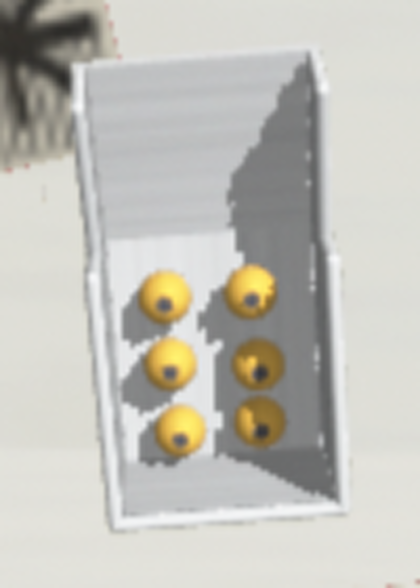

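```bash
cat > fit.py <<'E'
from h import *
from scipy.optimize import least_squares
def fit(cam,pts,x0,p):
    M=np.array([a for a,_ in pts])/1000; U=np.array([b for _,b in pts],float)
    def res(v):
        W=R.from_euler('z',v[2]).apply(M)+[v[0],v[1],0]
        return (proj(cam,W,p)-U).ravel()
    s=least_squares(res,x0); return s.x,s.fun.reshape(-1,2)
E
python3 - <<'E'
from fit import *
pts=[((45,-30,42),(115,527)),((45,30,42),(348,512)),((-20,-30,42),(92,275)),((-20,30,42),(338,250)),((-20,-27,3),(106,238))]
pts=[(a,(b[0]/4.2+235,b[1]/4.2+115)) for a,b in pts]
x,r=fit("wrist",pts,[.507,.225,0],ctrl.camera_params("wrist"));print(x[:2],np.degrees(x[2]),r.round(1))
# top cam check
pts=[((45,30,42),(233,150)),((45,-30,42),(367,143)),((-20,30,42),(239,290))]
pts=[(a,(b[0]/5.5+170,b[1]/5.5+170)) for a,b in pts]
x,r=fit("top",pts,[.507,.225,0],ctrl.camera_params("top"));print(x[:2],np.degrees(x[2]),r.round(1))
# hopper rim & pad from top
im=cv2.imread("pics/a_top.png")
print("rim",atz("top",[((311.5)/5.5+260,262/5.5+160)],.177),"pad",atz("top",[(703/5.5+260,320/5.5+160)],.187))
print("plate corners",atz("top",[(178/5.5+260,98/5.5+160),(123/5.5+260,440/5.5+160),(435/5.5+260,490/5.5+160)],.012).round(4))
E
```

```text
[0.50438019 0.23210453] 5.475125346108813 [[-0.5 -0.3]
 [ 0.9 -1. ]
 [-0.9  0.1]
 [ 0.5  1.4]
 [ 0.1 -0.2]]
[0.50475223 0.2259343 ] 4.585239031601839 [[ 0.3  0. ]
 [-0.4  0.1]
 [ 0.1 -0.1]]
rim [[0.50081275 0.00806285 0.177     ]] pad [[ 0.47908161 -0.15257617  0.187     ]]
plate corners [[ 0.6115  0.0576  0.012 ]
 [ 0.4474  0.08    0.012 ]
 [ 0.4277 -0.0653  0.012 ]]
```

Run:
```python
from h import *
plan([.512,.2295,.10],toolR(5),4)
```

```text
t 2.38 pos [0.4736 0.2191 0.2516] left [ 0.0384  0.0104 -0.1516] ang [ 0.1189 -4.0894  0.1235] gap 0.0854 F [-0.1189 -0.194  -0.1493]
[0.04, 0.63, -0.16, 0.0, -0.17, 0.01, 1.0]
[0.04, 0.63, -0.16, 0.0, -0.17, 0.01, 1.0]
[0.03, 0.63, -0.16, 0.0, -0.17, 0.01, 1.0]
[0.03, 0.63, -0.16, 0.0, -0.17, 0.01, 1.0]
```

Emit:
arm_command(
  series=[
    [[0.03,0.63,-0.16,0,-0.17,0,1],[0.03,0.63,-0.16,0,-0.17,0,1],[0.03,0.63,-0.16,0,-0.17,0,1],[0.02,0.63,-0.16,0,-0.17,0,1],[0,0,0,0,0,0,1]],
  ],
)

```text
clock: 3.0
ee_pos: [0.511, 0.2327, 0.0984]
orientation: [0.476, 0.526, -0.521, -0.475]
force: [-0.4, 0.3, 0.3]
finger_gap: 0.0857
```

Run:
```python
from h import *
im=ctrl.capture("wrist");p=ctrl.camera_params("wrist");cv2.imwrite("pics/e.png",im[:,:,::-1])
plan([.512,.2285,.008],toolR(5),3)
```

```text
t 3.05 pos [0.5119 0.233  0.1001] left [ 0.0001 -0.0045 -0.0921] ang [0.4488 0.4975 0.2127] gap 0.0855 F [ 0.4765  0.4643 -0.5625]
[-0.03, 0.51, 0.01, 0.02, 0.03, 0.01, 1.0]
[-0.03, 0.51, 0.0, 0.02, 0.03, 0.01, 1.0]
[-0.03, 0.51, 0.0, 0.02, 0.03, 0.01, 1.0]
```

View pics/e.png

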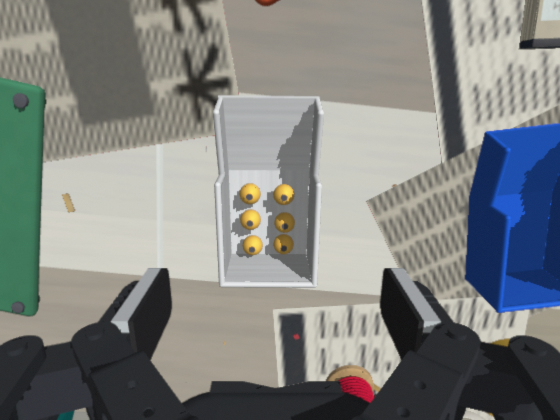

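Run:
```python
from fit import *
pts=[((45,-30,42),(221,286)),((45,30,42),(317,284)),((-20,-30,42),(217,181)),((-20,30,42),(322,180))]
x,r=fit("wrist",pts,[.507,.225,0],ctrl.camera_params("wrist"));print(x[:2],np.degrees(x[2]),r.round(1))
plan([x[0]+.008,x[1]+.0005,.008],toolR(np.degrees(x[2])),3)
```

```text
[0.50773585 0.22893896] 5.511933558400209 [[ 0.7 -3.3]
 [ 0.4 -1.5]
 [-0.6  1.5]
 [-0.4  2.4]]
t 3.05 pos [0.5119 0.233  0.1001] left [ 0.0039 -0.0035 -0.0921] ang [ 0.4498 -0.0144  0.2107] gap 0.0855 F [ 0.4765  0.4643 -0.5625]
[-0.02, 0.51, -0.02, 0.02, -0.0, 0.01, 1.0]
[-0.02, 0.51, -0.02, 0.02, -0.0, 0.01, 1.0]
[-0.02, 0.51, -0.02, 0.02, -0.0, 0.01, 1.0]
```

Emit:
arm_command(
  series=[
    [[-0.03,0.51,0,0.03,0,0.01,1],[-0.03,0.51,0,0.02,0,0.01,1],[-0.03,0.48,0,0.02,0,0.01,1],[0,0,0,0,0,0,1]],
  ],
)

```text
clock: 3.55
ee_pos: [0.5166, 0.231, 0.017]
orientation: [0.477, 0.527, -0.52, -0.473]
force: [0.4, -1.0, 0.6]
finger_gap: 0.0859
```

Run:
```python
from h import *
plan([.514,.2285,.008],toolR(5.3),1)
im=ctrl.capture("wrist");cv2.imwrite("pics/f.png",im[:,:,::-1])
```

```text
t 3.55 pos [0.5166 0.231  0.017 ] left [-0.0026 -0.0025 -0.009 ] ang [0.6573 0.2653 0.1661] gap 0.0859 F [ 0.3942 -0.9713  0.6092]
[-0.04, 0.15, 0.05, 0.11, 0.04, 0.03, 1.0]
```

View pics/f.png

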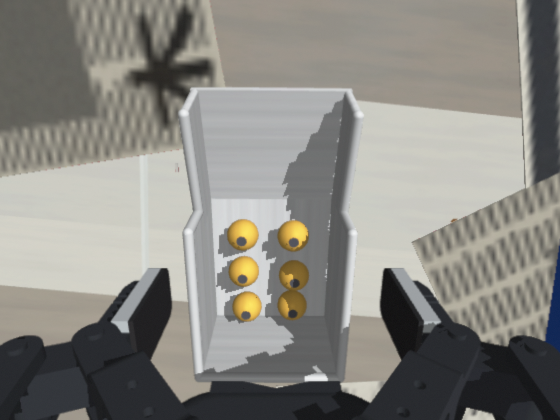

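Emit:
arm_command(
  series=[
    [[-0.05,0.13,0.05,0.1,0,0.03,1],[0,0.02,0,0,0,0,-1],[0,0,0,0,0,0,-1],[0,0,0,0,0,0,-1],[0,0,0,0,0,0,-1]],
  ],
)

```text
clock: 4.22
ee_pos: [0.5176, 0.2291, 0.0136]
orientation: [0.477, 0.526, -0.521, -0.473]
force: [0.2, -0.4, -2.1]
finger_gap: 0.0589
```

Run:
```python
from h import *
plan([.514,.2285,.10],toolR(5.3),3)
im=ctrl.capture("wrist");cv2.imwrite("pics/g.png",im[:,:,::-1])
```

```text
t 4.22 pos [0.5176 0.2291 0.0136] left [-0.0036 -0.0006  0.0864] ang [0.5144 0.2792 0.0738] gap 0.0589 F [ 0.1542 -0.4198 -2.0932]
[-0.0, -0.48, 0.02, 0.03, 0.02, 0.0, 1.0]
[-0.0, -0.48, 0.02, 0.03, 0.02, 0.0, 1.0]
[-0.0, -0.48, 0.02, 0.03, 0.02, 0.0, 1.0]
```

View pics/g.png

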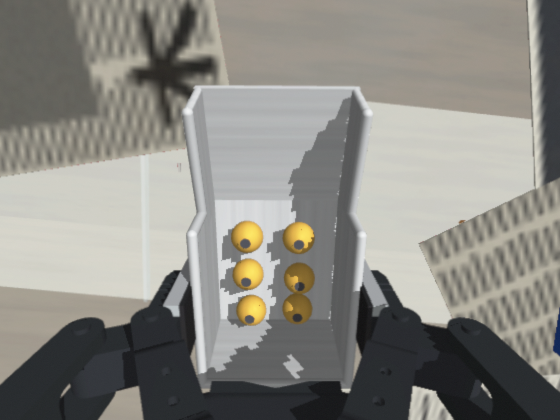

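```bash
cat >> h.py <<'E'
def lip2tcp(lip,yaw,th,rel=(-.078,0,.0044)):
    t=np.radians(th);c=np.array([rel[0]*np.cos(t)-rel[2]*np.sin(t),0,rel[0]*np.sin(t)+rel[2]*np.cos(t)])
    return np.array(lip)-R.from_euler('z',yaw,degrees=True).apply(c)
def lipplan(lip,yaw,th,n): return plan(lip2tcp(lip,yaw,th),toolR(yaw,-th),n,g=-1)
E
python3 - <<'E'
from h import *
for th in (0,18,30,45): print(lip2tcp([.521,.007,.2],3,th).round(4))
plan([.514,.229,.06],toolR(5.3),3,g=-1)
E
```

```text
[0.5989 0.0111 0.1956]
[0.5964 0.011  0.2199]
[0.5907 0.0107 0.2352]
[0.5792 0.01   0.252 ]
t 4.28 pos [0.5176 0.2292 0.0136] left [-0.0036 -0.0002  0.0464] ang [0.5095 0.2812 0.0764] gap 0.0591 F [ 0.2172 -0.5628 -2.5116]
[0.0, -0.26, 0.02, 0.03, 0.02, 0.0, -1.0]
[0.0, -0.26, 0.02, 0.03, 0.02, 0.0, -1.0]
[0.0, -0.26, 0.02, 0.03, 0.02, 0.0, -1.0]
```

Emit:
arm_command(
  series=[
    [[0,-0.25,0,0,0,0,-1],[0,-0.4,0,0,0,0,-1],[0,-0.4,0,0,0,0,-1],[0,-0.4,0,0,0,0,-1],[0,-0.2,0,0,0,0,-1]],
  ],
)

```text
clock: 4.9
ee_pos: [0.516, 0.2288, 0.118]
orientation: [0.477, 0.526, -0.521, -0.473]
force: [0.9, 1.1, -2.2]
finger_gap: 0.0589
```

Run:
```python
from h import *
im=ctrl.capture("wrist");cv2.imwrite("pics/h.png",im[:,:,::-1])
im=ctrl.capture("scene");cv2.imwrite("pics/h2.png",im[:,:,::-1])
plan([.514,.229,.262],toolR(5),5,g=-1)
```

```text
t 5.0 pos [0.5163 0.2289 0.1177] left [-2.300e-03  1.000e-04  1.443e-01] ang [0.4851 0.5836 0.0714] gap 0.0589 F [ 0.6891 -0.1016 -1.9729]
[0.0, -0.48, 0.0, 0.02, 0.02, 0.0, -1.0]
[0.0, -0.48, 0.0, 0.02, 0.02, 0.0, -1.0]
[0.0, -0.48, 0.01, 0.02, 0.02, 0.0, -1.0]
[0.0, -0.48, 0.01, 0.02, 0.02, 0.0, -1.0]
[0.0, -0.48, 0.01, 0.02, 0.02, 0.0, -1.0]
```

View pics/h.png

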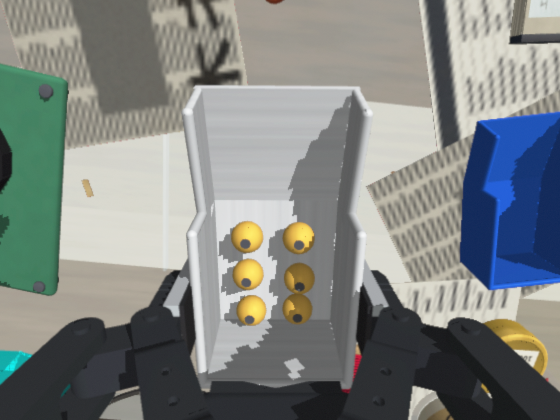

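View pics/h2.png

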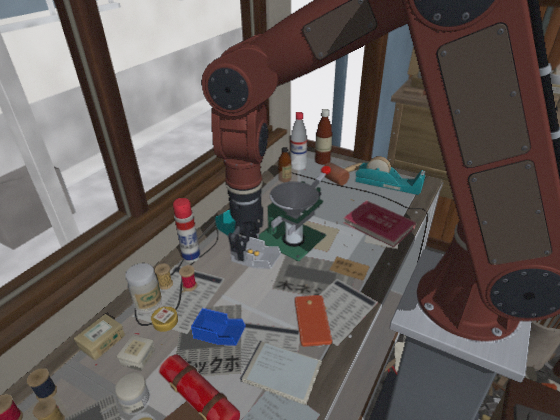

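Emit:
arm_command(
  series=[
    [[0,-0.3,0,0.02,0,0,-1],[0,-0.48,0,0.02,0,0,-1],[0,-0.6,0,0.02,0,0,-1],[0,-0.6,0,0.02,0,0,-1],[0,-0.35,0,0,0,0,-1]],
  ],
)

```text
clock: 5.62
ee_pos: [0.5125, 0.2276, 0.255]
orientation: [-0.473, -0.52, 0.527, 0.478]
force: [0.3, -0.2, -1.6]
finger_gap: 0.0588
```

Run:
```python
from h import *
lipplan([.526,.007,.262],0,0,9)
```

```text
t 5.62 pos [0.5125 0.2276 0.255 ] left [ 0.0915 -0.2206  0.0026] ang [-0.6532  5.573  -0.0883] gap 0.0588 F [ 0.3144 -0.2196 -1.6297]
[-0.42, -0.01, -0.13, -0.01, 0.1, -0.0, -1.0]
[-0.42, -0.01, -0.13, -0.01, 0.1, -0.0, -1.0]
[-0.42, -0.01, -0.14, -0.01, 0.1, -0.0, -1.0]
[-0.42, -0.01, -0.14, -0.01, 0.1, -0.0, -1.0]
[-0.42, -0.01, -0.15, -0.01, 0.1, -0.0, -1.0]
[-0.42, -0.01, -0.15, -0.01, 0.1, -0.0, -1.0]
[-0.41, -0.01, -0.16, -0.01, 0.1, -0.0, -1.0]
[-0.41, -0.01, -0.16, -0.01, 0.1, -0.0, -1.0]
[-0.41, -0.0, -0.16, -0.01, 0.1, -0.0, -1.0]
```

Emit:
arm_command(
  series=[
    [[-0.25,0,-0.08,0,0.1,0,-1],[-0.42,0,-0.14,0,0.1,0,-1],[-0.42,0,-0.14,0,0.1,0,-1],[-0.42,0,-0.14,0,0.1,0,-1],[-0.42,0,-0.15,0,0.1,0,-1]],
  ],
)

```text
clock: 6.25
ee_pos: [0.5598, 0.1091, 0.2473]
orientation: [-0.485, -0.505, 0.516, 0.493]
force: [0.1, 0.6, -1.8]
finger_gap: 0.0591
```

Emit:
arm_command(
  series=[
    [[-0.42,0,-0.15,0,0.1,0,-1],[-0.42,0,-0.16,0,0.1,0,-1],[-0.4,0,-0.16,0,0.1,0,-1],[-0.25,0,-0.1,0,0.1,0,-1],[0,0,0,0,0,0,-1]],
  ],
)

```text
clock: 6.88
ee_pos: [0.5947, 0.0114, 0.2368]
orientation: [-0.495, -0.489, 0.507, 0.509]
force: [0.7, 0.5, -2.8]
finger_gap: 0.0594
```

Run:
```python
from h import *
im=ctrl.capture("wrist");cv2.imwrite("pics/i.png",im[:,:,::-1])
lipplan([.524,.007,.215],0,18,4)
```

```text
t 6.92 pos [0.5945 0.0121 0.2368] left [ 0.0051 -0.0051 -0.0019] ang [-19.8393  -0.3048  -0.295 ] gap 0.059 F [ 0.1848  0.2189 -2.013 ]
[-0.02, 0.01, -0.02, -0.83, -0.01, -0.01, -1.0]
[-0.02, 0.01, -0.02, -0.83, -0.01, -0.01, -1.0]
[-0.02, 0.01, -0.02, -0.83, -0.01, -0.01, -1.0]
[-0.02, 0.01, -0.02, -0.83, -0.01, -0.01, -1.0]
```

View pics/i.png

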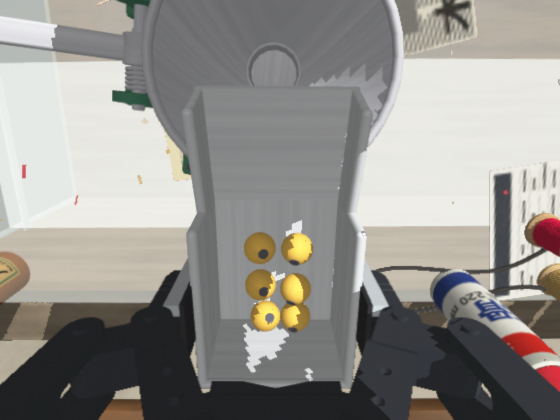

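Emit:
arm_command(
  series=[
    [[0,0,-0.02,-0.8,0,0,-1],[0,0,-0.02,-0.8,0,0,-1],[0,-0.03,-0.02,-0.8,0,0,-1],[0,-0.03,-0.02,-0.8,0,0,-1]],
  ],
)

```text
clock: 7.42
ee_pos: [0.5976, 0.0159, 0.239]
orientation: [0.572, 0.57, -0.417, -0.416]
force: [-0.2, -0.8, -1.2]
finger_gap: 0.059
```

Run:
```python
from h import *
im=ctrl.capture("wrist");cv2.imwrite("pics/j.png",im[:,:,::-1])
im=ctrl.capture("top");cv2.imwrite("pics/j2.png",cv2.resize(im[150:280,230:420,::-1],None,fx=4,fy=4))
s=ctrl.state();rl=R.from_quat(s['orientation']);print("lip",s['ee_pos']+rl.apply([0,-.0044,.078]))
lipplan([.521,.010,.200],0,46,5)
```

```text
lip [0.51995099 0.01615573 0.21917597]
t 7.53 pos [0.5956 0.0161 0.2385] left [-0.0173 -0.0061  0.0145] ang [-2.84389e+01  7.50000e-03 -1.61700e-01] gap 0.0588 F [-0.6844 -0.2051 -2.6826]
[-0.02, -0.06, 0.04, -0.95, 0.0, -0.01, -1.0]
[-0.02, -0.07, 0.03, -0.95, 0.0, -0.01, -1.0]
[-0.02, -0.07, 0.03, -0.95, 0.0, -0.01, -1.0]
[-0.02, -0.07, 0.02, -0.95, 0.0, -0.01, -1.0]
[-0.02, -0.07, 0.01, -0.95, 0.0, -0.01, -1.0]
```

View pics/j.png

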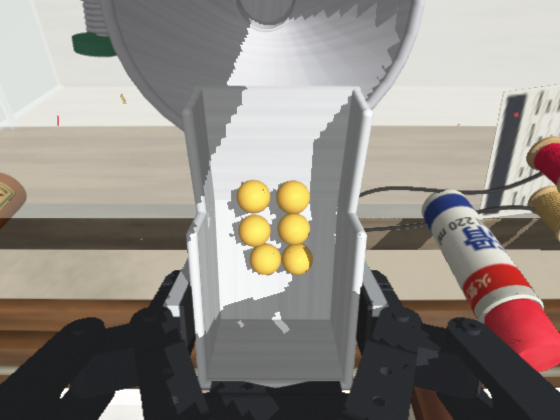

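View pics/j2.png

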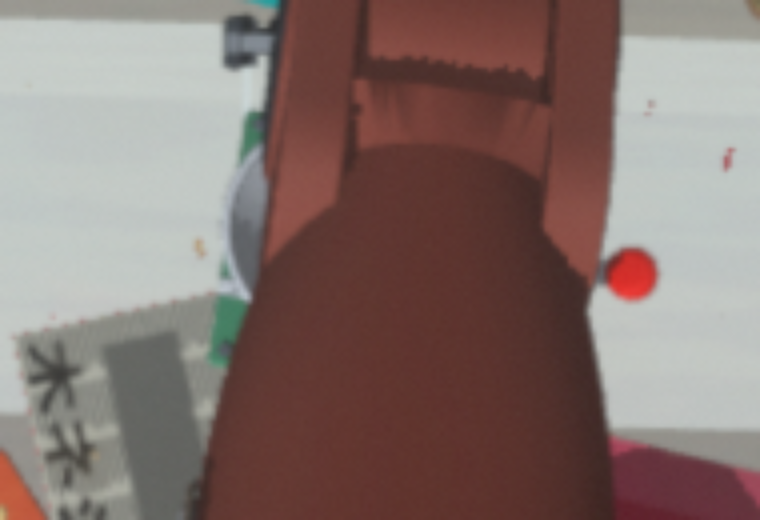

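Emit:
arm_command(
  series=[
    [[-0.03,-0.06,0.03,-0.7,0,0,-1],[-0.03,-0.07,0.03,-0.7,0,0,-1],[-0.03,-0.07,0.03,-0.7,0,0,-1],[-0.02,-0.07,0.02,-0.7,0,0,-1],[-0.01,-0.07,0.02,-0.7,0,0,-1]],
  ],
)

```text
clock: 8.15
ee_pos: [0.581, 0.0116, 0.2547]
orientation: [0.637, 0.638, -0.307, -0.305]
force: [0.0, -0.1, -0.6]
finger_gap: 0.0589
```

Run:
```python
from h import *
im=ctrl.capture("wrist");cv2.imwrite("pics/k.png",im[:,:,::-1])
s=ctrl.state();rl=R.from_quat(s['orientation']);print("lip",s['ee_pos']+rl.apply([0,-.0044,.078]))
lipplan([.521,.009,.198],0,48,3)
```

```text
lip [0.5153146  0.01186241 0.20780939]
t 8.2 pos [0.5789 0.0121 0.2532] left [-0.0025 -0.0031 -0.0002] ang [-9.2723  0.1763  0.098 ] gap 0.0593 F [-1.0717  1.8685 -3.0691]
[-0.02, -0.01, 0.01, -0.52, 0.01, 0.01, -1.0]
[-0.02, -0.01, 0.01, -0.52, 0.01, 0.01, -1.0]
[-0.02, -0.01, 0.01, -0.52, 0.01, 0.01, -1.0]
```

View pics/k.png

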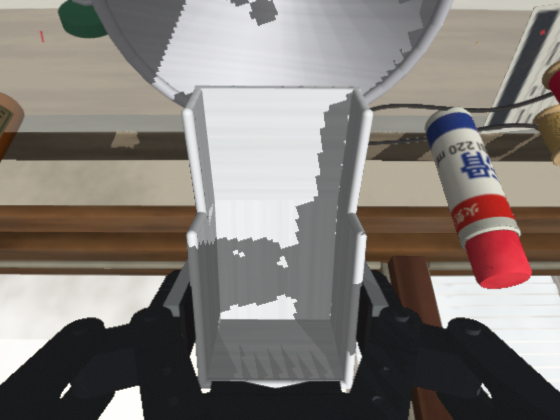

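Run:
```python
from h import *
plan([.6,.012,.30],toolR(0),7,g=-1)
```

```text
t 8.2 pos [0.5789 0.0121 0.2532] left [ 0.0211 -0.0001  0.0468] ang [3.87277e+01 2.04600e-01 1.81000e-02] gap 0.0593 F [-1.0717  1.8685 -3.0691]
[-0.0, -0.06, -0.11, 0.92, 0.0, 0.0, -1.0]
[-0.0, -0.07, -0.1, 0.92, 0.0, 0.0, -1.0]
[-0.0, -0.08, -0.1, 0.92, 0.0, 0.0, -1.0]
[-0.0, -0.08, -0.09, 0.92, 0.0, 0.0, -1.0]
[-0.0, -0.09, -0.08, 0.92, 0.0, 0.0, -1.0]
[-0.0, -0.1, -0.07, 0.92, 0.0, 0.0, -1.0]
[-0.0, -0.11, -0.06, 0.92, 0.0, 0.0, -1.0]
```

Emit:
arm_command(
  series=[
    [[0,-0.2,-0.22,0.6,0,0,-1],[0,-0.2,-0.2,0.9,0,0,-1],[0,-0.12,-0.12,0.95,0,0,-1],[0,-0.12,-0.1,0.95,0,0,-1],[0,-0.12,-0.08,0.95,0,0,-1]],
  ],
)

```text
clock: 8.82
ee_pos: [0.5895, 0.0147, 0.3163]
orientation: [0.544, 0.547, -0.451, -0.448]
force: [0.3, -1.3, -1.8]
finger_gap: 0.0591
```

Run:
```python
from h import *
im=ctrl.capture("wrist");cv2.imwrite("pics/l.png",im[:,:,::-1])
im=ctrl.capture("scene");cv2.imwrite("pics/l2.png",cv2.resize(im[130:270,200:400,::-1],None,fx=4,fy=4))
plan([.6,.012,.30],toolR(0),2,g=-1)
```

```text
t 8.93 pos [0.5917 0.0145 0.3158] left [ 0.0083 -0.0025 -0.0158] ang [11.1748  0.3448  0.0305] gap 0.0589 F [ 1.4275 -0.4697 -1.2095]
[-0.02, 0.14, -0.04, 0.93, 0.03, 0.0, -1.0]
[-0.02, 0.14, -0.06, 0.93, 0.03, 0.0, -1.0]
```

View pics/l.png

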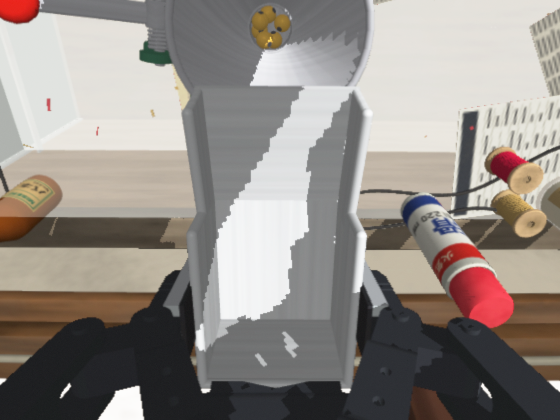

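View pics/l2.png

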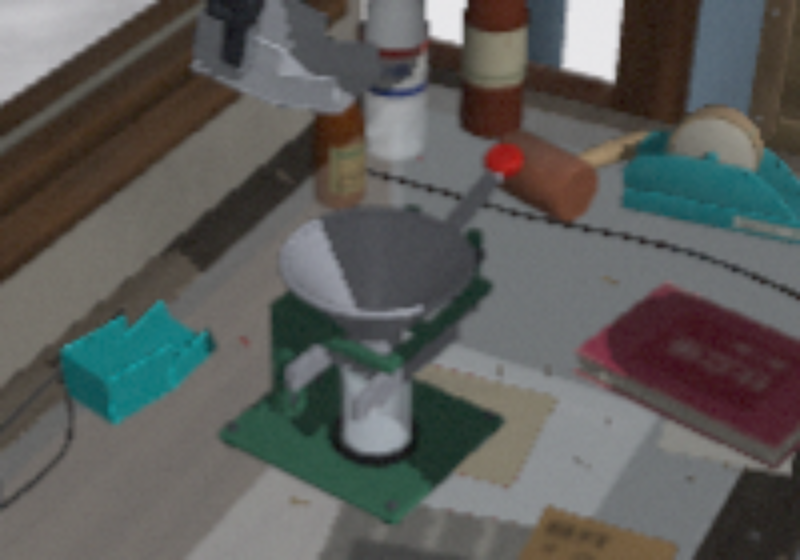

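Run:
```python
from h import *
im=cv2.imread("pics/l.png")
cv2.imwrite("pics/l3.png",cv2.resize(im[0:60,230:310],None,fx=9,fy=9,interpolation=cv2.INTER_CUBIC))
```

```text
(no output)
```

View pics/l3.png

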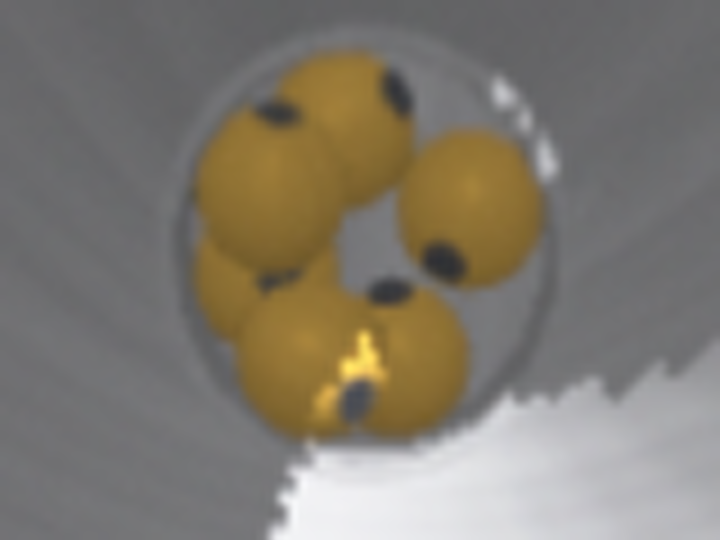

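Emit:
arm_command(
  series=[
    [[0.1,0,0.02,0.9,0,0,-1],[0.3,0,0.1,0.9,0,0,-1],[0.5,0,0.2,0,-0.1,0,-1],[0.6,0,0.22,0,-0.1,0,-1],[0.6,0,0.22,0,-0.1,0,-1]],
  ],
)

```text
clock: 9.55
ee_pos: [0.5424, 0.1424, 0.3111]
orientation: [-0.491, -0.508, 0.509, 0.491]
force: [0.3, -0.1, -1.0]
finger_gap: 0.0589
```

Run:
```python
from h import *
plan([.516,.229,.2],toolR(5),4,g=-1)
```

```text
t 9.55 pos [0.5424 0.1424 0.3111] left [-0.0264  0.0866 -0.1111] ang [-0.1009 -2.931  -0.0092] gap 0.0589 F [ 0.2528 -0.0912 -0.9582]
[0.36, 0.46, 0.1, -0.0, -0.12, -0.0, -1.0]
[0.37, 0.46, 0.09, -0.0, -0.12, -0.0, -1.0]
[0.37, 0.46, 0.09, -0.0, -0.12, -0.0, -1.0]
[0.37, 0.46, 0.08, -0.0, -0.12, -0.0, -1.0]
```

Emit:
arm_command(
  series=[
    [[0.6,0,0.16,0,-0.2,0,-1],[0.55,0.2,0.13,0,-0.2,0,-1],[0.2,0.8,0.05,0,-0.1,0,-1],[0.04,0.9,0.02,0,0,0,-1],[0,0.5,0,0,0,0,-1]],
  ],
)

```text
clock: 10.18
ee_pos: [0.5139, 0.2319, 0.1649]
orientation: [0.476, 0.526, -0.521, -0.474]
force: [0.7, -0.4, -1.1]
finger_gap: 0.0586
```

Run:
```python
from h import *
plan([.5165,.229,.018],toolR(5.1,0.6),4,g=-1)
```

```text
t 10.18 pos [0.5139 0.2319 0.1649] left [ 0.0026 -0.0029 -0.1469] ang [1.0166 0.4552 0.1531] gap 0.0586 F [ 0.7361 -0.4074 -1.0691]
[-0.01, 0.61, -0.01, 0.04, 0.02, 0.01, -1.0]
[-0.01, 0.61, -0.01, 0.04, 0.02, 0.01, -1.0]
[-0.01, 0.61, -0.01, 0.04, 0.02, 0.01, -1.0]
[-0.01, 0.61, -0.01, 0.04, 0.02, 0.01, -1.0]
```

Emit:
arm_command(
  series=[
    [[-0.02,0.6,0,0,0,0,-1],[-0.02,0.7,0,0,0,0,-1],[0,0.6,0,0,0,0,-1],[0,0.25,0,0,0,0,-1],[0,0,0,0,0,0,-1]],
  ],
)

```text
clock: 10.8
ee_pos: [0.5101, 0.2303, 0.0292]
orientation: [0.475, 0.527, -0.522, -0.474]
force: [-0.5, 0.4, -0.9]
finger_gap: 0.0591
```

Run:
```python
from h import *
plan([.5165,.229,.0135],toolR(5.1,-0.5),2,g=-1)
```

```text
t 10.8 pos [0.5101 0.2303 0.0292] left [ 0.0064 -0.0013 -0.0157] ang [-0.1721  0.6154  0.1723] gap 0.0591 F [-0.4771  0.3993 -0.9328]
[-0.02, 0.13, -0.05, -0.01, 0.05, 0.01, -1.0]
[-0.02, 0.13, -0.05, -0.01, 0.05, 0.01, -1.0]
```

Emit:
arm_command(
  series=[
    [[0,0.15,0,0,0,0,-1],[0,0.15,0,0,0,0,-1],[0,0,0,0,0,0,-1]],
  ],
)

```text
clock: 11.18
ee_pos: [0.5116, 0.2312, 0.0131]
orientation: [0.476, 0.528, -0.521, -0.473]
force: [-0.6, -0.2, -1.4]
finger_gap: 0.0594
```

Run:
```python
from h import *
plan([.5165,.229,.0135],toolR(5.1,-0.5),2,g=-1)
```

```text
t 11.18 pos [0.5116 0.2312 0.0131] left [ 0.0049 -0.0022  0.0004] ang [0.098  0.6404 0.2378] gap 0.0594 F [-0.6346 -0.1926 -1.4067]
[-0.02, -0.0, -0.04, 0.01, 0.05, 0.02, -1.0]
[-0.02, -0.0, -0.04, 0.01, 0.05, 0.02, -1.0]
```

Now release and back straight out upward.

Emit:
arm_command(
  series=[
    [[0,0.03,0,0,0,0,-1],[0,0,0,0,0,0,1],[0,0,0,0,0,0,1],[0,0,0,0,0,0,1],[0,0,0,0,0,0,1]],
  ],
)

```text
clock: 11.8
ee_pos: [0.5128, 0.2316, 0.0131]
orientation: [0.476, 0.529, -0.52, -0.472]
force: [-0.9, 0.5, 0.1]
finger_gap: 0.0856
```

Run:
```python
from h import *
plan([.5165,.229,.0135],toolR(5.1,-0.5),2,g=1)
im=ctrl.capture("wrist");cv2.imwrite("pics/m.png",im[:,:,::-1])
```

```text
t 11.8 pos [0.5128 0.2316 0.0131] left [ 0.0037 -0.0026  0.0004] ang [0.2784 0.6473 0.2652] gap 0.0856 F [-0.9402  0.469   0.0726]
[-0.02, -0.0, -0.03, 0.02, 0.05, 0.02, 1.0]
[-0.02, -0.0, -0.03, 0.02, 0.05, 0.02, 1.0]
```

View pics/m.png

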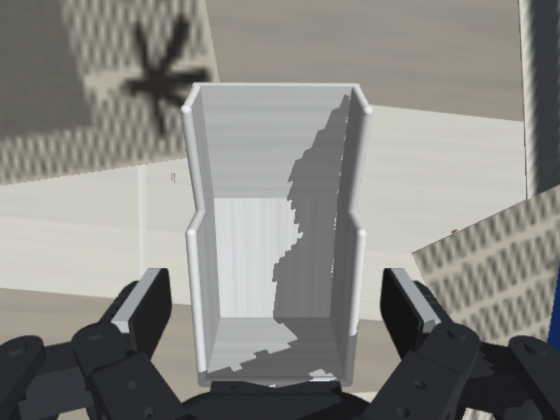

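Emit:
arm_command(
  series=[
    [[0,-0.3,0,0,0,0,1],[0,-0.7,0,0,0,0,1],[0,-1,0,0,0,0,1],[0,-1,0,0,0,0,0],[0,-1,0,0,0,0,-1]],
  ],
)

```text
clock: 12.48
ee_pos: [0.5066, 0.2291, 0.2546]
orientation: [0.474, 0.526, -0.523, -0.474]
force: [1.4, 0.6, 1.0]
finger_gap: 0.0515
```

Run:
```python
from h import *
p=ctrl.camera_params("wrist")
im=ctrl.capture("wrist");cv2.imwrite("pics/n.png",im[:,:,::-1])
plan([.479,-.15,.30],toolR(0),7,g=-1)
```

```text
t 12.53 pos [0.5094 0.23   0.2629] left [-0.0304 -0.38    0.0371] ang [0.7599 5.7419 0.2971] gap 0.0443 F [1.9532 0.0563 6.2686]
[-0.89, -0.09, 0.16, 0.02, 0.14, 0.01, -1.0]
[-0.89, -0.09, 0.15, 0.02, 0.14, 0.01, -1.0]
[-0.9, -0.09, 0.14, 0.02, 0.14, 0.01, -1.0]
[-0.9, -0.09, 0.12, 0.02, 0.14, 0.01, -1.0]
[-0.9, -0.09, 0.11, 0.02, 0.14, 0.01, -1.0]
[-0.9, -0.09, 0.1, 0.02, 0.14, 0.01, -1.0]
[-0.9, -0.09, 0.09, 0.02, 0.14, 0.01, -1.0]
```

View pics/n.png

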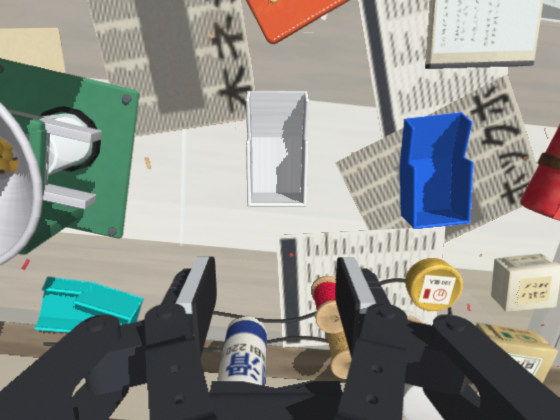

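Emit:
arm_command(
  series=[
    [[-0.6,-0.4,0.16,0,0.14,0,-1],[-0.9,-0.3,0.2,0,0.14,0,-1],[-1,-0.1,0.2,0,0.14,0,-1],[-1,-0.05,0.2,0,0.14,0,-1],[-1,0,0.2,0,0.14,0,-1]],
  ],
)

```text
clock: 13.15
ee_pos: [0.4708, -0.0473, 0.3155]
orientation: [0.495, 0.515, -0.501, -0.488]
force: [2.4, -0.2, 0.8]
finger_gap: 0.0002
```

Run:
```python
from h import *
plan([.449,-.15,.28],toolR(0),3,g=-1)
```

```text
t 13.15 pos [ 0.4708 -0.0473  0.3155] left [-0.0218 -0.1027 -0.0355] ang [1.1701 1.8519 0.3395] gap 0.0002 F [ 2.4299 -0.1979  0.7728]
[-0.57, 0.19, 0.14, 0.07, 0.1, 0.02, -1.0]
[-0.57, 0.19, 0.14, 0.07, 0.1, 0.02, -1.0]
[-0.57, 0.2, 0.13, 0.07, 0.1, 0.02, -1.0]
```

Emit:
arm_command(
  series=[
    [[-0.57,0.1,0.14,0.07,0.1,0.02,-1],[-0.57,0.15,0.14,0.07,0.1,0.02,-1],[-0.5,0.15,0.12,0.07,0.1,0.02,-1],[0,0,0,0,0,0,-1],[0,0,0,0,0,0,-1]],
  ],
)

```text
clock: 13.78
ee_pos: [0.4471, -0.1529, 0.29]
orientation: [-0.502, -0.498, 0.499, 0.502]
force: [-0.0, 0.8, 0.3]
finger_gap: -0.0002
```

Run:
```python
from h import *
p=ctrl.camera_params("wrist")
im=ctrl.capture("wrist");cv2.imwrite("pics/o.png",im[:,:,::-1])
plan([.479,-.153,.20],toolR(0),3,g=-1)
hsv=cv2.cvtColor(im,cv2.COLOR_RGB2HSV)
m=((hsv[...,0]<8)|(hsv[...,0]>172))&(hsv[...,1]>170)&(hsv[...,2]>80)
n,l,st,c=cv2.connectedComponentsWithStats(m.astype(np.uint8))
for i in range(1,n):
    if st[i,4]>150: print(st[i],c[i],atz("wrist",[c[i]],.187,p))
for q in ctrl.pinpoint("wrist","pad_top"): 
    uv=np.array(q['xy'])*[560,420];print(q['conf'],uv,atz("wrist",[uv],.187,p))
im=ctrl.capture("top");
hsv=cv2.cvtColor(im,cv2.COLOR_RGB2HSV)
m=((hsv[...,0]<8)|(hsv[...,0]>172))&(hsv[...,1]>150)&(hsv[...,2]>80);m[:,:370]=0
n,l,st,c=cv2.connectedComponentsWithStats(m.astype(np.uint8))
for i in range(1,n):
    if st[i,4]>30: print("top",st[i],c[i],atz("top",[c[i]],.187))
```

```text
t 13.82 pos [ 0.4472 -0.1527  0.29  ] left [ 0.0318 -0.0003 -0.09  ] ang [-0.0779 -0.373  -0.0658] gap 0.0001 F [-0.5671 -0.3853 -0.5875]
[0.0, 0.5, -0.18, -0.0, -0.02, -0.0, -1.0]
[-0.0, 0.5, -0.18, -0.0, -0.02, -0.0, -1.0]
[-0.0, 0.5, -0.18, -0.0, -0.02, -0.0, -1.0]
[ 182    0   99   86 4992] [231.68830128  39.99098558] [[ 0.34182224 -0.1796602   0.187     ]]
[256 223  39  31 968] [274.99793388 238.9731405 ] [[ 0.47681993 -0.15357031  0.187     ]]
[ 12 282  37  38 481] [ 30.56340956 297.96049896] [[ 0.52625875 -0.3462711   0.187     ]]
0.78 [278.6 247.8] [[ 0.4839372 -0.1509537  0.187    ]]
```

View pics/o.png

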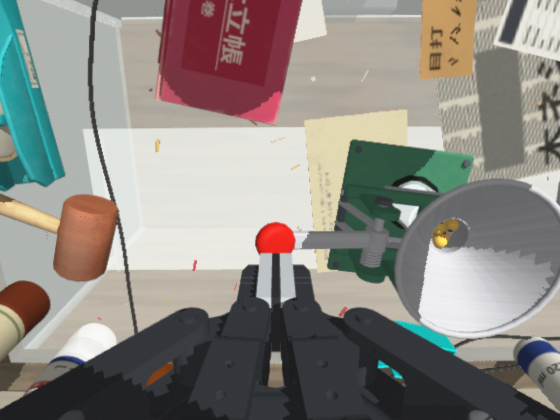

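Emit:
arm_command(
  series=[
    [[0,0.5,-0.18,0,0,0,-1],[-0.02,0.5,-0.18,0,0,0,-1],[-0.03,0.4,-0.16,0,0,0,-1],[0,0,0,0,0,0,-1]],
  ],
)

```text
clock: 14.42
ee_pos: [0.481, -0.1532, 0.2057]
orientation: [0.501, 0.5, -0.5, -0.499]
force: [-1.4, -0.1, 0.2]
finger_gap: 0.0
```

Run:
```python
from h import *
p=ctrl.camera_params("wrist")
im=ctrl.capture("wrist");cv2.imwrite("pics/p.png",im[:,:,::-1])
plan([.479,-.157,.16],toolR(0),3,g=-1)
```

```text
t 14.47 pos [ 0.4813 -0.1534  0.2068] left [-0.0023 -0.0036 -0.0468] ang [ 0.2116 -0.0439 -0.1822] gap -0.0002 F [-0.0521  0.43   -0.3914]
[-0.02, 0.26, 0.01, 0.01, -0.0, -0.01, -1.0]
[-0.02, 0.26, 0.01, 0.01, -0.0, -0.01, -1.0]
[-0.02, 0.26, 0.01, 0.01, -0.0, -0.01, -1.0]
```

View pics/p.png

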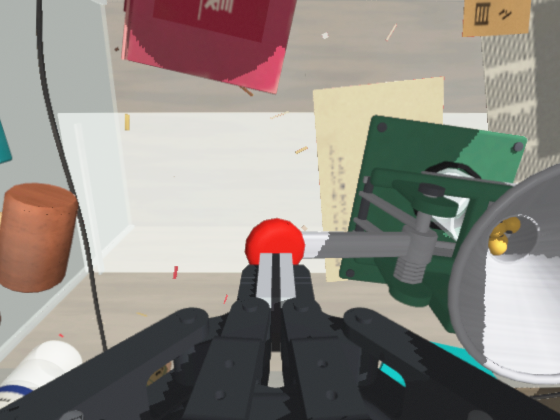

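Run:
```python
from h import *
p=ctrl.camera_params("wrist")
print(atz("wrist",[(275.5,247),(275.5,219)],.187,p),proj("wrist",[ctrl.state()['ee_pos']],p))
```

```text
[[ 0.47904211 -0.15359984  0.187     ]
 [ 0.46439629 -0.15359125  0.187     ]] [[275.86963659 270.90950498]]
```

Emit:
arm_command(
  series=[
    [[-0.02,0.2,0.03,0,0,0,-1],[-0.02,0.2,0,0,0,0,-1],[0,0,0,0,0,0,-1]],
  ],
)

```text
clock: 14.85
ee_pos: [0.4804, -0.1564, 0.184]
orientation: [0.503, 0.5, -0.499, -0.497]
force: [0.3, 0.9, 2.2]
finger_gap: -0.0001
```

Run:
```python
from h import *
plan([.479,-.157,.14],toolR(0),3,g=-1)
```

```text
t 14.85 pos [ 0.4804 -0.1564  0.184 ] left [-0.0014 -0.0006 -0.044 ] ang [ 0.426  -0.0152 -0.3133] gap -0.0001 F [0.2722 0.9431 2.2332]
[-0.0, 0.24, 0.01, 0.02, -0.0, -0.02, -1.0]
[-0.0, 0.24, 0.01, 0.02, -0.0, -0.02, -1.0]
[-0.0, 0.24, 0.01, 0.02, -0.0, -0.02, -1.0]
```

Emit:
arm_command(
  series=[
    [[0,0.25,0,0,0,0,-1],[0,0.25,0,0,0,0,-1],[0,0.15,0,0,0,0,-1],[0,0,0,0,0,0,-1]],
  ],
)

```text
clock: 15.35
ee_pos: [0.4816, -0.159, 0.1472]
orientation: [0.506, 0.5, -0.499, -0.495]
force: [-1.7, 1.8, 6.3]
finger_gap: -0.0003
```

Run:
```python
from h import *
plan([.479,-.158,.138],toolR(0),1,g=-1)
```

```text
t 15.35 pos [ 0.4816 -0.159   0.1472] left [-0.0026  0.001  -0.0092] ang [ 0.6325 -0.1034 -0.5847] gap -0.0003 F [-1.6751  1.7753  6.3401]
[0.02, 0.15, 0.05, 0.11, -0.02, -0.1, -1.0]
```

Emit:
arm_command(
  series=[
    [[0.02,0.15,0.03,0,0,0,-1],[0,0,0,0,0,0,-1]],
  ],
)

```text
clock: 15.6
ee_pos: [0.4817, -0.1585, 0.1402]
orientation: [0.507, 0.5, -0.498, -0.494]
force: [-3.4, 0.1, 6.7]
finger_gap: 0.0003
```

Run:
```python
from h import *
plan([.479,-.158,.135],toolR(0),1,g=-1)
im=ctrl.capture("wrist");cv2.imwrite("pics/q.png",im[:,:,::-1])
im=ctrl.capture("scene");cv2.imwrite("pics/q2.png",cv2.resize(im[130:270,200:400,::-1],None,fx=4,fy=4))
plan([.479,-.158,.135],toolR(0),1,g=-1)
```

```text
t 15.6 pos [ 0.4817 -0.1585  0.1402] left [-0.0027  0.0005 -0.0052] ang [ 0.8848 -0.1125 -0.6538] gap 0.0003 F [-3.3706  0.0538  6.6643]
[0.01, 0.09, 0.05, 0.15, -0.02, -0.11, -1.0]
t 15.7 pos [ 0.4816 -0.1585  0.1405] left [-0.0026  0.0005 -0.0055] ang [ 0.8692 -0.1149 -0.6556] gap 0.0 F [-1.9633  0.0972  6.9954]
[0.01, 0.09, 0.04, 0.14, -0.02, -0.11, -1.0]
```

View pics/q.png

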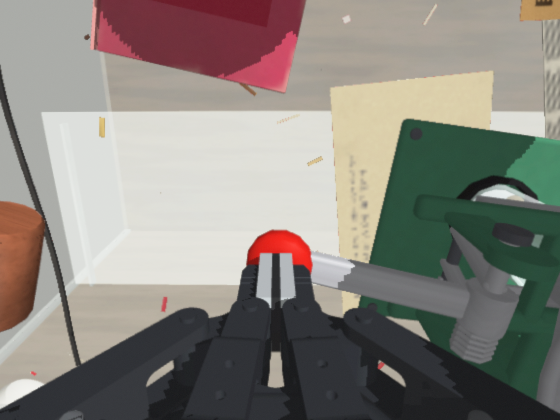

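View pics/q2.png

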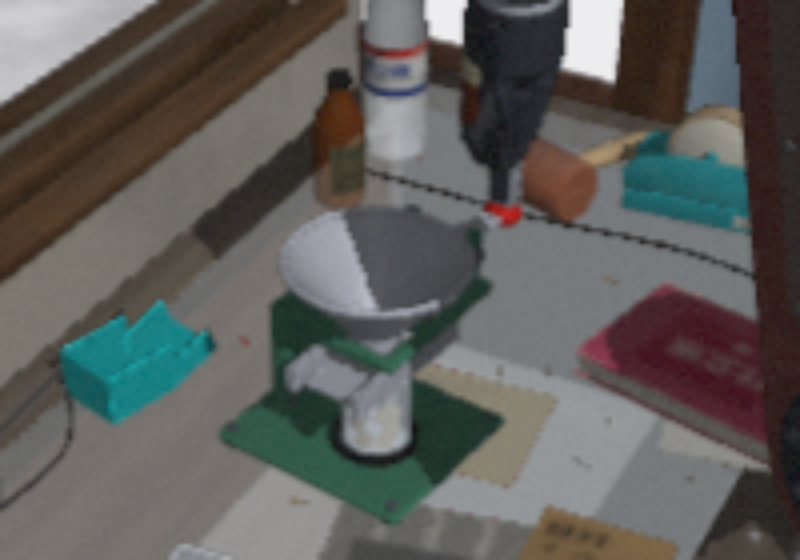

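Emit:
arm_command(
  series=[
    [[0.01,0.08,0.03,0,0,0,-1],[0,0,0,0,0,0,-1]],
  ],
)

```text
clock: 15.95
ee_pos: [0.4816, -0.1583, 0.1379]
orientation: [0.508, 0.501, -0.498, -0.493]
force: [-3.5, 0.8, 7.5]
finger_gap: 0.0001
```

Run:
```python
from h import *
plan([.479,-.158,.135],toolR(0),1,g=-1)
```

```text
t 15.95 pos [ 0.4816 -0.1583  0.1379] left [-0.0026  0.0003 -0.0029] ang [ 1.1241 -0.1047 -0.688 ] gap 0.0001 F [-3.498   0.7637  7.5256]
[0.0, 0.05, 0.04, 0.19, -0.02, -0.11, -1.0]
```

Emit:
arm_command(
  series=[
    [[0,0.06,0.02,0,0,0,-1],[0,0.02,0,0,0,0,-1]],
  ],
)

```text
clock: 16.2
ee_pos: [0.4817, -0.158, 0.1353]
orientation: [0.509, 0.502, -0.497, -0.492]
force: [-2.8, 0.7, 6.3]
finger_gap: -0.0003
```

Run:
```python
from h import *
plan([.479,-.158,.135],toolR(0),1,g=-1)
```

```text
t 16.2 pos [ 0.4817 -0.158   0.1353] left [-0.0027  0.     -0.0003] ang [ 1.3152 -0.0869 -0.657 ] gap -0.0003 F [-2.8183  0.7461  6.2789]
[0.0, 0.0, 0.04, 0.22, -0.01, -0.11, -1.0]
```

Emit:
arm_command(
  series=[
    [[0,0.05,0,0,0,0,-1],[0,0.01,0,0,0,0,-1]],
  ],
)

```text
clock: 16.45
ee_pos: [0.4818, -0.1578, 0.1345]
orientation: [0.509, 0.503, -0.496, -0.491]
force: [-3.6, 0.9, 9.8]
finger_gap: 0.0002
```

Run:
```python
from h import *
plan([.479,-.158,.135],toolR(0),1,g=-1)
```

```text
t 16.45 pos [ 0.4818 -0.1578  0.1345] left [-0.0028 -0.0002  0.0005] ang [ 1.389  -0.0716 -0.6625] gap 0.0002 F [-3.6244  0.9159  9.7912]
[-0.0, -0.01, 0.05, 0.23, -0.01, -0.11, -1.0]
```

Emit:
arm_command(
  series=[
    [[0,0.02,0,0,0,0,-1],[0,0,0,0,0,0,-1],[0,0,0,0,0,0,-1],[0,0,0,0,0,0,-1]],
  ],
)

```text
clock: 16.95
ee_pos: [0.4816, -0.1583, 0.1373]
orientation: [0.51, 0.503, -0.496, -0.491]
force: [-2.5, 0.5, 7.5]
finger_gap: -0.0002
```

Run:
```python
from h import *
import time
for k in range(2):
  im=ctrl.capture("scene");s=ctrl.state();print(s['ee_pos'].round(4),s['force'].round(1),np.linalg.norm(s['force']).round(1))
cv2.imwrite("pics/r.png",cv2.resize(im[150:290,210:350,::-1],None,fx=4.2,fy=4.2,interpolation=cv2.INTER_CUBIC))
im=ctrl.capture("wrist");cv2.imwrite("pics/r2.png",im[:,:,::-1])
im=ctrl.capture("top");cv2.imwrite("pics/r3.png",im[:,:,::-1])
print(ctrl.state()['force'].round(1))
for b in range(1,7):
  pass
for q in ctrl.recognise("scene","ball1"): print(q['conf'],(np.array(q['rect'])*[560,420,560,420]).round())
```

```text
[ 0.4816 -0.1583  0.1374] [-2.8  0.7  6.5] 7.1
[ 0.4816 -0.1583  0.1374] [-2.3  0.7  7. ] 7.4
[-2.7  1.   6.7]
```

View pics/r.png

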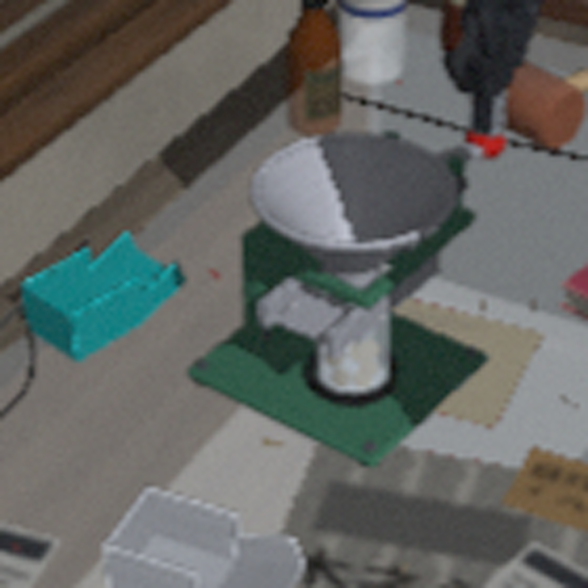

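View pics/r2.png

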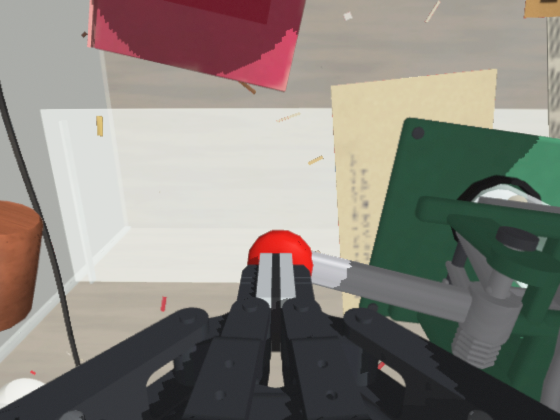

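View pics/r3.png

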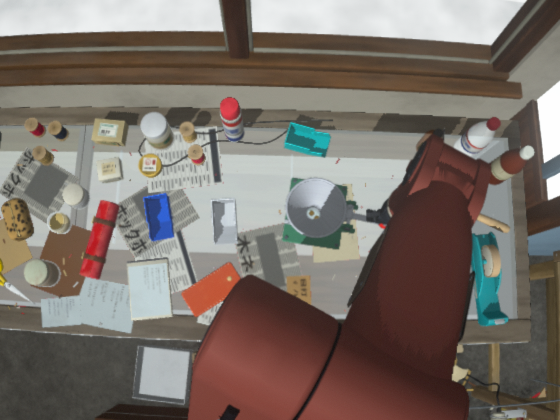

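Emit:
arm_command(
  series=[
    [[0,0.08,0,0,0,0,-1],[0,0.08,0,0,0,0,-1],[0,0.08,0,0,0,0,-1]],
  ],
)

```text
clock: 17.58
ee_pos: [0.4824, -0.1577, 0.1317]
orientation: [0.511, 0.504, -0.495, -0.489]
force: [-22.9, 8.6, 68.5]
finger_gap: 0.0001
```

Run:
```python
from h import *
for k in range(6):
  im=ctrl.capture("top" if k%2 else "scene");s=ctrl.state();print(round(s['clock'],2),s['ee_pos'].round(4),s['force'].round(1),np.linalg.norm(s['force']).round(1))
  if k==5: cv2.imwrite("pics/s.png",cv2.resize(im[165:255,270:390,::-1],None,fx=6,fy=6,interpolation=cv2.INTER_CUBIC))
  if k==4: cv2.imwrite("pics/s2.png",cv2.resize(im[195:255,255:335,::-1],None,fx=9,fy=9,interpolation=cv2.INTER_CUBIC))
```

```text
17.62 [ 0.4823 -0.1577  0.1319] [-22.1   9.   64.4] 68.7
17.68 [ 0.4823 -0.1577  0.132 ] [-21.2   8.7  61.1] 65.2
17.73 [ 0.4823 -0.1577  0.132 ] [-20.8   8.3  60.2] 64.3
17.77 [ 0.4823 -0.1577  0.132 ] [-20.8   8.2  61.2] 65.1
17.82 [ 0.4823 -0.1577  0.132 ] [-21.7   8.6  61.5] 65.8
17.88 [ 0.4823 -0.1577  0.132 ] [-20.4   8.4  61.2] 65.0
```

View pics/s.png

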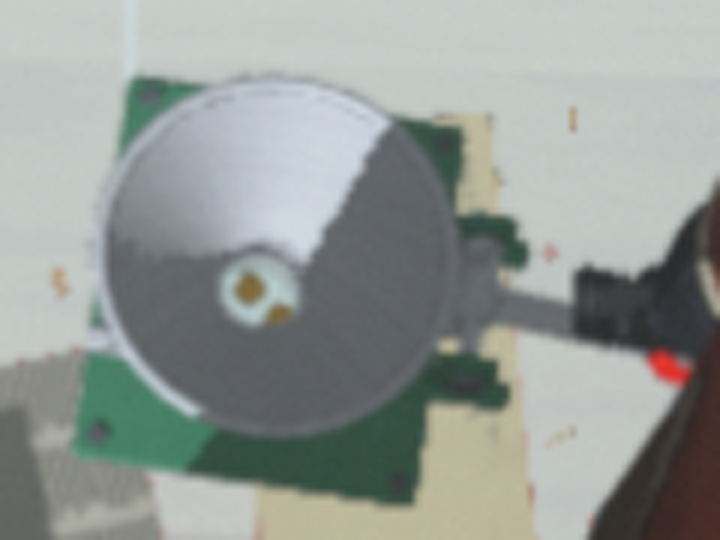

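View pics/s2.png

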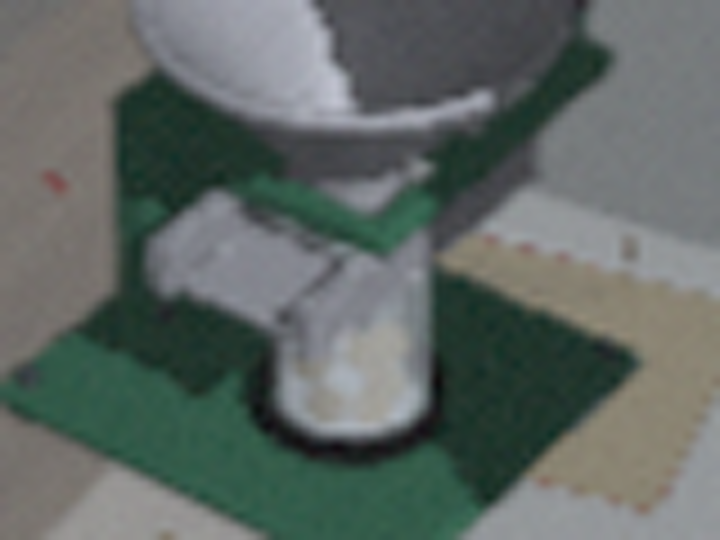

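Emit:
arm_command(
  series=[
    [[0,0,0,0,0,0,-1]],
  ],
)

```text
clock: 18.0
ee_pos: [0.4819, -0.1579, 0.1348]
orientation: [0.512, 0.504, -0.496, -0.488]
force: [-5.2, -1.6, 7.4]
finger_gap: -0.0001
```

Run:
```python
from h import *
for k in range(5):
  im=ctrl.capture("scene");s=ctrl.state();print(round(s['clock'],2),s['ee_pos'].round(4),s['force'].round(1),np.linalg.norm(s['force']).round(1))
```

```text
18.05 [ 0.4821 -0.158   0.1345] [-6.1  0.4  9.6] 11.4
18.1 [ 0.4821 -0.1579  0.134 ] [-7.5  1.2 18. ] 19.5
18.15 [ 0.4821 -0.1579  0.1339] [-8.6  1.7 20.4] 22.2
18.2 [ 0.4821 -0.1579  0.1339] [-7.9  1.  20.9] 22.4
18.25 [ 0.4821 -0.1579  0.1339] [-7.5  1.5 21.2] 22.6
```

Emit:
arm_command(
  series=[
    [[0,0.02,0,0,0,0,-1]],
  ],
)

```text
clock: 18.38
ee_pos: [0.482, -0.158, 0.1343]
orientation: [0.512, 0.504, -0.495, -0.488]
force: [-5.0, 1.4, 13.8]
finger_gap: 0.0004
```

Run:
```python
from h import *
for k in range(8):
  im=ctrl.capture("scene");s=ctrl.state();print(round(s['clock'],2),s['ee_pos'].round(4),s['force'].round(1),np.linalg.norm(s['force']).round(1))
```

```text
18.43 [ 0.482  -0.158   0.1342] [-5.5  1.2 14.5] 15.5
18.48 [ 0.482  -0.1579  0.1342] [-4.9  2.1 16.5] 17.3
18.52 [ 0.482  -0.158   0.1342] [-5.4  2.1 15.3] 16.4
18.57 [ 0.482  -0.1579  0.1342] [-6.5  2.8 15.5] 17.0
18.62 [ 0.482  -0.158   0.1342] [-5.8  1.5 15.1] 16.2
18.68 [ 0.482  -0.158   0.1342] [-5.3  2.  14.8] 15.9
18.73 [ 0.482  -0.158   0.1341] [-6.1  1.1 15.1] 16.3
18.77 [ 0.482  -0.1579  0.1342] [-6.1  2.1 15.1] 16.4
```

Run:
```python
from h import *
acc=[]
im=np.mean([ctrl.capture("scene").astype(float) for _ in range(6)],0).astype(np.uint8)
cv2.imwrite("pics/t.png",cv2.resize(im[220:248,275:311,::-1],None,fx=20,fy=20,interpolation=cv2.INTER_CUBIC))
for c in ["scene","top"]:
  if c=="top": im2=ctrl.capture("top")
  for q in ctrl.recognise(c,"ball1"): print(c,round(q['conf'],2),(np.array(q['rect'])*[560,420,560,420]).round())
  for q in ctrl.pinpoint(c,"jar"): print(c,'jar',round(q['conf'],2),(np.array(q['xy'])*[560,420]).round(1))
s=ctrl.state();print(round(s['clock'],2),s['force'].round(1),np.linalg.norm(s['force']).round(1))
```

```text
scene jar 0.65 [292.  241.3]
top jar 0.47 [310.  219.6]
19.32 [-5.8  0.9 15.8] 16.9
```

View pics/t.png

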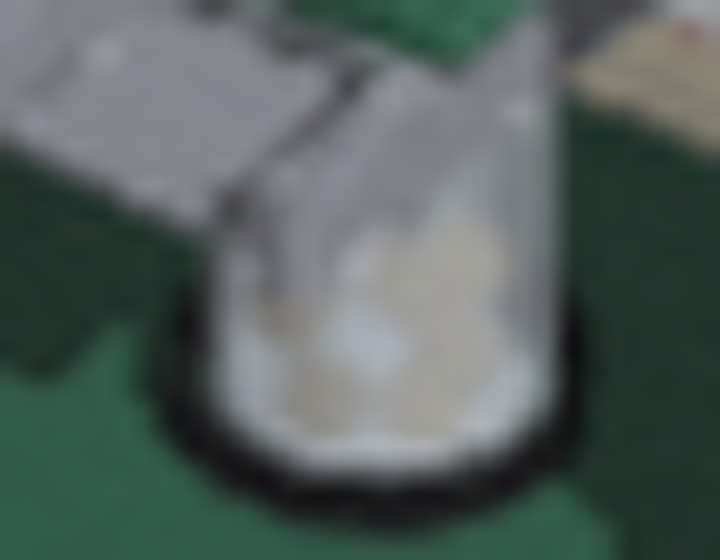

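Run:
```python
from h import *
s=ctrl.state();print(round(s['clock'],2),s['ee_pos'].round(4),s['force'].round(1))
print(ctrl.finish_job())
```

```text
19.32 [ 0.482  -0.1579  0.1342] [-5.8  0.9 15.8]
the job is handed in; nothing more can be done
None
```

I tipped the balls from the aluminium tray into the shut hopper and set the empty tray back upright on the counter. I then pressed the red lever onto its stop with closed fingers, and handed in at 19.3 s still holding it there.

**Last checks**
- **Balls in the hopper:** all six showed in the neck while the gate was shut.
- **Tray:** the picture after I let go showed it empty, standing flat and clear of the fingers.
- **Lever:** it was on its stop, with the force steady at about 16–17 N.
- **Balls in the jar:** pictures from the top camera show the gate open and none left on the cone. The jar stands in its ring with several balls in it.
- **Bystanders:** I never touched the case, tin or spool, and they look unmoved in the last top picture.

**Flaws**
- **Pressed too hard for a moment:** while setting the final push, I pressed with 65–70 N for about 0.3–0.4 s, well over your 25 N limit. I eased off to about 16 N well before handing in.
- **Jar count not complete:** I could not count all six balls through the jar, because the picture is too coarse there. The ball detector found none at all, so the count rests on the empty hopper and the visible group in the jar.

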